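# Refit the key-drop funnel and set its catch

## Task

Fit the copper funnel back onto the key drop: lower it upright onto the dock plate so that one of the two steel pegs comes up through each of its ear holes and its flange lies flush on the plate; set it down, do not let it drop. Only when it is fully home, press the spring plunger beside it all the way down to its stop and let it come back up. Leave the other things on the shelf where they are.

Things in the scene. Friction and masses are not known exactly. Their poses are not given: they have to be found in the camera images.
- funnel: copper funnel, 0.3 kg, 86 mm tall, upright on its flange. Origin: centre of the underside; z up through the mouth. Flange 114 (x) x 50 x 8 mm with two 13 mm through holes at x = -42 and +42 mm. Straight round collar, 62 mm outer diameter, 4 mm wall, from 52 to 86 mm above the origin: grip it there. Half a turn makes no difference to the fit.
- drop_base: the fixed key drop: grey housing 130 mm (x) x 200 mm (y) x 40 mm high. Origin: centre of its underside, on the shelf. At y = -45 mm a steel tube carries the dock plate (124 mm in x, 64 mm in y, top 80 mm above the shelf, 30 mm bore in the middle); at y = +55 mm stands the plunger's post.
- dock (a point): centre of the dock plate's top face, midway between the pegs; axes as drop_base. A seated funnel has its origin here and its x axis along this x axis (either way round).
- peg_near (a point): tip of the peg at x = -42 mm from the dock: 10 mm diameter, 22 mm tall above the plate, the top 8 mm tapering to 4 mm diameter
- peg_far (a point): tip of the other peg, the same, at x = +42 mm from the dock
- plunger_top (a point): centre of the top of the plunger's round black head, 30 mm diameter, 110 mm above the shelf when up, 100 mm beside the dock centre; it moves with the head
- plunger (a joint): plunger travel: 0 up, 0.012 m fully down at its stop; spring return, about 2.5 N at the start and 7 N at the stop
- granite_weight: small square grey granite weight, 60 x 60 x 35 mm; origin at the centre of its underside
- clamp: small black spring clamp lying flat, gripping an orange fob, 130 mm long, 14 mm high; origin near its pivot, on the shelf
- key_tag: white nylon key tag lying flat, 62 x 28 x 5 mm; origin at the centre of its underside
- barrel_key: nickel barrel key lying flat, 75 mm long, 8 mm high; origin on its shank, on the shelf
- padlock: brass padlock lying flat, 75 x 45 x 18 mm; origin at the centre of its body's underside
- dish: white ceramic dish, 110 mm across, 30 mm high; origin at the centre of its underside
- pen_cup: dark steel pen cup with two pens, 72 mm across, 90 mm high (pens to 145 mm); origin at the centre of its underside
Things that resemble listed ones, but are neither listed nor needed, are in the scene too. What is shaped like the drop_base but green or turquoise is not meant.

How it is judged:
On the way, in this order (a step that is already met when the one before it is completed fails the run):
1. the funnel is seated on both pegs, flush on the dock plate (horizontal distance between funnel and dock below 0.004 m and z of funnel in the frame of dock between -0.003 and 0.003 m and angle between funnel's own z axis and vertical below 0.05 rad and angle between the x axis of funnel and the x axis of drop_base, either way round below 0.07 rad), for 0.2 s.
2. the plunger is pressed down to its stop (value of joint plunger above 0.0105 m), for 0.05 s.
At the end, for the whole second after the job is handed in: The funnel stands at rest on the dock plate, centred within 4 mm, its underside within 3 mm of the plate, upright within 0.05 rad and aligned with the pegs within 0.07 rad, and the plunger has come back up to within 2 mm (all of step 1 and linear speed of funnel below 0.02 m/s and value of joint plunger below 0.002 m); the robot touches nothing.
It fails at once if the plunger is pressed (more than 6 mm) while the funnel is not on its pegs (value of joint plunger above 0.006 m and not (horizontal distance between funnel and dock below 0.004 m and z of funnel in the frame of dock below 0.003 m)).
It fails at once if the funnel is let fall onto the key drop (faster than 0.35 m/s, free of the fingers, above the dock) (horizontal distance between funnel and dock below 0.05 m and contact force between the fingers and funnel below 0.05 N and linear speed of funnel above 0.35 m/s).
It fails at once if another thing on the shelf is moved by more than 30 mm (distance of any of granite_weight, clamp, key_tag, barrel_key, padlock, dish, pen_cup from where it was at the start of the episode above 0.03 m).
It also fails if it takes over 53 s, if anything falls off the work surface, if the arm or the gripper's body presses on something with over 40 N, if the wrist force passes 120 N, or if a joint passes its speed limit or range.

## Robot

A 7-joint arm with a two-finger parallel gripper is mounted at the origin on the work surface. World frame = base frame: x ahead of the robot, y to its left, z up, the work surface at z = 0. Lengths are in m, angles in rad, forces in N, time in s.
With the tool pointing down it reaches from about 0.4 to 0.85 m from the base axis. Payload 10.4 kg.
Tool frame: the origin (TCP) lies at the very end of the fingers, on their centre line; the grasp point (between the pads) lies 19 mm behind it (manip.tcp_to_grasp is the distance from the TCP to the grasp point, in m); x points along the fingers, y is the direction in which the jaws open and shut, and the axes are right-handed (so a half turn about x gives the same grasp; the last joint's range is limited). The gripper opens to 85 mm and grips with 20 to 120 N. Pads are 22 mm wide; open, the fingers measure 114 mm over their backs; the gripper's body (76 mm by 85 mm) begins 54 mm behind the grasp point. The pads swing forward as they close: fully open they stand 13 mm farther back than shut.
Start: joints at [1.32, 0.332, -0.065, 1.46, 0.022, 1.35, -0.088], TCP at [0.141, -0.609, 0.231] pointing down, gripper open.
Joint ranges: [-2.6, 2.6], [-0.5, 2.12], [-1.47, 1.34], [0.16, 2.42], [-1.27, 4.41], [0.06, 2.06], [-2.6, 2.6]. Speed limits (rad/s): [2.22, 2.22, 2.79, 2.79, 3.14, 3.14, 3.14].

## Interface

Orientations are given as a unit quaternion [x, y, z, w].
In Python, from workcell import manip, cams, hand_in gives the robot as it stands.
- The arm moves only by the shell command python3 -m handwheel 'ROWS' [FORCE]. ROWS is text: rows parted by semicolons, each of 7 numbers parted by spaces: the shift along the tool's x, y, z in mm, then the turn, a rotation vector about the tool's x, y, z in rad, then the finger opening in mm, from 0 to 85.4. A call has 1 to 8 rows; each row shifts and turns the commanded pose from where the row before left it, along the tool's axes as they then stand; what a row does not reach is not made up. A row lasts 1/10 s, in which the tool goes at most 50 mm and 8.59 degrees, less where a joint would pass 70% of its speed; a pose out of reach is approached as far as the arm can. A call with a gripper value outside its range is refused whole. The fingers move at their own pace and stop on an object; FORCE is the grip in N (left out, the last holds). Time passes only in rows, so rows that do not move let the fingers close. It gives the time, the measured TCP pose, the force and the opening at its end, in the units of the state.
- manip.get_obs(): the state, without advancing time (a new reading comes with each control period).
- cams.camera(name): name is "scene" or "top"; returns a dict with "color" (384x512x3 uint8, blue, green, red), "depth" (384x512 float32, m along the optical axis (not along the pixel's ray), 0 where there is no reading), "camera_matrix" (3x3 intrinsics, pixels), "distortion" ([k1, k2, p1, p2, k3] as OpenCV has them; the pictures are not rectified), "origin" and "attitude" of the camera in the world. Camera axes: x right, y down, z forward; pixel columns grow to the right and rows downward; lengths in m; the calibration is good to about 2 mm. A picture is of the moment at which its call begins.
- hand_in(): hands the job in, once; it reports no verdict.
Trained networks look in the newest picture that a camera, given by its name, has taken for a name from the list of things; names that differ only in an ending like _2 or _b are one class to them, and where a whole thing is asked for, a point or a joint stands for the part that bears it (a point fixed in the world has none). Each returns a list of dicts, best first, with "conf" (0 to 1); they miss things now and then, are a little off and sometimes report something else, mostly with a low value. They report only what shows in the picture. A call takes as long as a camera call. They do not tell look-alikes from the thing itself.
- cams.recognise(camera, thing): "box" ([left, top, width, height] in pixels, round what is visible of it).
- cams.outline_of(camera, thing): "region" (384x512 bool, what is visible of it) and "box" ([left, top, width, height] in pixels, round what is visible of it).
The state is a dict: "clock": time; "joint_pos": joint angles; "joint_velocities": joint speeds; "tau": joint torques, N m; "position": TCP position; "ee_rot": TCP orientation; "ft_force": force on the tool from outside, world axes, zero at the start; "torque": the same for the moment, N m; "grip_width": opening from 0.0 (shut) to 1.0 (fully open).
Only numpy, scipy, OpenCV 4.12 (cv2) and the standard library are available. Lean on these libraries where they do the work, as an engineer would, in place of code of your own. Each camera call takes 0.05 s, during which the arm holds its last target.

## Working session

There is one attempt and no reset: what is moved stays moved. The work goes in short steps, Python scripts to look and compute and a shell command to move; the robot and the scene stay as the last step left them, time stands still between calls to the robot, and variables do not carry over. Pictures are saved under pics/ and viewed, and the job is handed in when it is done.

```bash
mkdir -p pics; ls
python3 - <<'E'
from workcell import manip,cams
import cv2
o=manip.get_obs();print({k:o[k] for k in('clock','position','ee_rot','grip_width','ft_force')})
for n in('scene','top'):
    c=cams.camera(n);cv2.imwrite(f'pics/{n}0.png',c['color']);print(n,c['camera_matrix'],c['distortion'],c['origin'],c['attitude'])
    for t in('funnel','drop_base','plunger_top'):
        print(t,[(r['box'],round(r['conf'],2)) for r in cams.recognise(n,t)])
E
```

```text
pics
{'clock': 0.0, 'position': array([ 0.14103086, -0.60848292,  0.23051355]), 'ee_rot': array([-0.70243215, -0.08087121,  0.70261688, -0.07986513]), 'grip_width': 1.0030021110705705, 'ft_force': array([ 0.78998228, -0.45701957,  0.10938512])}
scene [[405.30904748   0.         252.41142885]
 [  0.         405.30904748 193.47613286]
 [  0.           0.           1.        ]] [-0.03089253  0.          0.          0.          0.        ] [ 0.98767378 -0.71438705  0.98802155] [ 0.88367737  0.27811649 -0.12321892 -0.35578452]
funnel [([286.7, 140.9, 22.5, 34.0], 0.58)]
drop_base [([171.0, 222.6, 66.7, 73.2], 0.75), ([222.3, 115.4, 50.5, 47.7], 0.74), ([85.6, 196.7, 72.7, 77.2], 0.73)]
plunger_top [([249.6, 112.0, 10.7, 7.4], 0.53), ([119.9, 199.4, 13.4, 9.6], 0.42)]
top [[377.33400508   0.         257.52283339]
 [  0.         377.33400508 188.67861818]
 [  0.           0.           1.        ]] [-0.00049807  0.          0.          0.          0.        ] [ 0.43221079 -0.02312635  1.01579085] [ 0.71502242 -0.69817214  0.02354737 -0.02727848]
funnel [([125.0, 187.9, 42.4, 23.6], 0.59)]
drop_base [([299.2, 169.1, 94.1, 70.1], 0.82), ([104.7, 257.0, 83.4, 56.1], 0.67), ([328.3, 272.3, 88.2, 71.6], 0.57)]
plunger_top [([105.9, 283.7, 15.1, 15.4], 0.53), ([326.3, 204.9, 11.5, 12.9], 0.47)]
```

View pics/scene0.png

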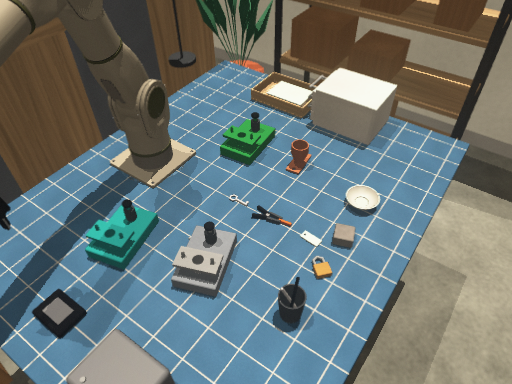

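View pics/top0.png

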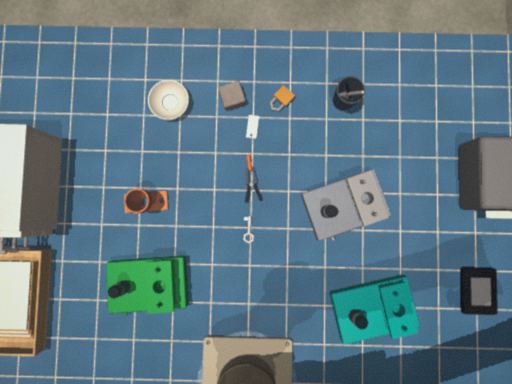

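The grey drop_base is at top (345,204) and scene (205,258). The green and turquoise ones are decoys. The funnel is at top (146,201) and scene (299,157). Next I'll measure both.

```bash
cat > h.py <<'E'
import numpy as np,cv2
from scipy.spatial.transform import Rotation as R
from workcell import manip,cams
def cloud(c):
    h,w=c['depth'].shape
    u,v=np.meshgrid(np.arange(w),np.arange(h))
    p=cv2.undistortPoints(np.stack([u,v],-1).reshape(-1,1,2).astype(float),c['camera_matrix'],c['distortion']).reshape(h,w,2)
    d=c['depth'];P=np.dstack([p[...,0]*d,p[...,1]*d,d])
    W=P@R.from_quat(c['attitude']).as_matrix().T+c['origin']
    W[d==0]=np.nan
    return W
def ray(c,uv,z):
    uv=np.array(uv,float).reshape(-1,1,2)
    p=cv2.undistortPoints(uv,c['camera_matrix'],c['distortion']).reshape(-1,2)
    d=np.c_[p,np.ones(len(p))]@R.from_quat(c['attitude']).as_matrix().T
    o=np.array(c['origin']);s=(z-o[2])/d[:,2]
    return (o+d*s[:,None])[:,:2]
def proj(c,X):
    Rm=R.from_quat(c['attitude']).as_matrix()
    P=(np.atleast_2d(X)-c['origin'])@Rm
    return cv2.projectPoints(P,np.zeros(3),np.zeros(3),c['camera_matrix'],np.array(c['distortion']))[0].reshape(-1,2)
E
python3 - <<'E'
from h import *
for n,bf,bd in(('top',(118,182,176,220),(295,162,396,245)),('scene',(280,135,315,178),(165,215,242,300))):
    c=cams.camera(n);W=cloud(c);np.savez(f'{n}.npz',**{k:np.array(v) for k,v in c.items()})
    print(n,'table z',np.nanmedian(W[...,2]))
    for nm,b in(('f',bf),('d',bd)):
        x0,y0,x1,y1=b
        w=W[y0:y1,x0:x1];
        z=w[...,2]
        hh=np.histogram(z[np.isfinite(z)],bins=np.arange(-.01,.13,.005));print(nm,list(zip((hh[1][:-1]*1000).round(),hh[0])))
        im=cv2.resize(c['color'][y0:y1,x0:x1],None,fx=7,fy=7,interpolation=cv2.INTER_CUBIC);cv2.imwrite(f'pics/z_{n}_{nm}.png',im);
    for nm,t in(('f','funnel'),('d','drop_base')):
        for r in cams.outline_of(n,t):
            m=r['region'];z=W[...,2]
            print(nm,r['box'],round(r['conf'],2))
            for lo,hi in((.002,.012),(.035,.045),(.075,.083),(.083,.09)):
                k=m&(z>lo)&(z<hi)
                if k.sum()>5:
                    q=W[k][:,:2];rc=cv2.minAreaRect((q*1000).astype(np.float32));print('  ',lo,k.sum(),np.median(W[k][:,2]).round(4),rc)
E
```

```text
top table z 0.000657074203306518
f [(np.float64(-10.0), np.int64(2)), (np.float64(-5.0), np.int64(596)), (np.float64(0.0), np.int64(757)), (np.float64(5.0), np.int64(257)), (np.float64(10.0), np.int64(66)), (np.float64(15.0), np.int64(19)), (np.float64(20.0), np.int64(17)), (np.float64(25.0), np.int64(29)), (np.float64(30.0), np.int64(25)), (np.float64(35.0), np.int64(34)), (np.float64(40.0), np.int64(33)), (np.float64(45.0), np.int64(39)), (np.float64(50.0), np.int64(31)), (np.float64(55.0), np.int64(31)), (np.float64(60.0), np.int64(29)), (np.float64(65.0), np.int64(25)), (np.float64(70.0), np.int64(33)), (np.float64(75.0), np.int64(28)), (np.float64(80.0), np.int64(60)), (np.float64(85.0), np.int64(86)), (np.float64(90.0), np.int64(0)), (np.float64(95.0), np.int64(0)), (np.float64(100.0), np.int64(0)), (np.float64(105.0), np.int64(0)), (np.float64(110.0), np.int64(0)), (np.float64(115.0), np.int64(0)), (np.float64(120.0), np.int64(0)), (np.float64(125.0), np.int64(0))]
d [(np.float64(-10.0), np.int64(10)), (np.float64(-5.0), np.int64(1924)), (np.float64(0.0), np.int64(2424)), (np.
[... 6261 characters left out ...]
43133544921875, 147.24037170410156), 20.61924934387207)
   0.083 64 0.0841 ((487.9272155761719, -261.4374694824219), (98.047607421875, 152.50428771972656), 0.9005780220031738)
d [85.6, 199.6, 72.8, 71.7] 0.65
   0.002 137 0.0074 ((169.10858154296875, -317.3814697265625), (191.15130615234375, 232.39166259765625), 13.354659080505371)
   0.035 1374 0.0402 ((200.50067138671875, -325.1081237792969), (133.3155975341797, 201.02830505371094), 14.004164695739746)
   0.075 694 0.0802 ((201.70681762695312, -326.65777587890625), (126.54090881347656, 152.4833526611328), 13.128993034362793)
   0.083 78 0.0839 ((196.90310668945312, -343.5975341796875), (109.41796875, 145.3652801513672), 41.580963134765625)
```

Run:
```python
from h import *
o=manip.get_obs();M=R.from_quat(o['ee_rot']).as_matrix();print(M.round(3))
th=np.radians(20.5);b=np.array([.468,-.2484])
X=np.array([np.cos(th),np.sin(th)]);Y=np.array([-X[1],X[0]])
dock=b-.045*Y;pl=b+.055*Y
print(dock,pl)
f=np.array([.464,.279]);a=np.radians(96.3);FX=np.array([np.cos(a),np.sin(a)])
FY=np.array([-FX[1],FX[0]])
for n in('top','scene'):
    c=dict(np.load(n+'.npz'));im=cv2.resize(c['color'],None,fx=4,fy=4,interpolation=cv2.INTER_CUBIC)
    def dr(P,col,z,closed=True):
        q=proj(c,np.c_[P,np.full(len(P),z)])*4+1.5
        cv2.polylines(im,[q.astype(np.int32)],closed,col,1)
    def circ(cn,r,z,col):
        t=np.linspace(0,2*np.pi,40);dr(cn+r*np.c_[np.cos(t),np.sin(t)],col,z)
    rect=lambda cn,x,y,A,B:np.array([cn+x*i*A+y*j*B for i,j in((-1,-1),(-1,1),(1,1),(1,-1))])
    dr(rect(dock,.062,.032,X,Y),(0,255,255),.08)
    dr(rect(b,.065,.1,X,Y),(0,255,255),.04)
    for s in(-1,1):circ(dock+s*.042*X,.002,.102,(0,0,255));circ(dock+s*.042*X,.005,.08,(0,0,255))
    circ(dock,.015,.08,(255,0,0));circ(pl,.015,.11,(0,255,0))
    dr(rect(f,.057,.025,FX,FY),(0,255,0),.008);circ(f,.031,.086,(255,0,0));circ(f,.027,.086,(255,0,0))
    for s in(-1,1):circ(f+s*.042*FX,.0065,.008,(255,255,0))
    cs={'top':((118,182,176,220),(295,162,396,245)),'scene':((280,135,315,178),(165,215,242,300))}[n]
    out=[]
    for x0,y0,x1,y1 in cs:
        k=im[y0*4:y1*4,x0*4:x1*4];out.append(cv2.resize(k,(400,int(400*k.shape[0]/k.shape[1]))))
    H=max(k.shape[0] for k in out);out=[cv2.copyMakeBorder(k,0,H-k.shape[0],0,0,0) for k in out]
    cv2.imwrite(f'pics/ov_{n}.png',np.hstack(out))
```

```text
[[ 0.     0.226 -0.974]
 [-0.    -0.974 -0.226]
 [-1.     0.    -0.   ]]
[ 0.48375933 -0.29055025] [ 0.44873859 -0.19688303]
```

View pics/ov_top.png

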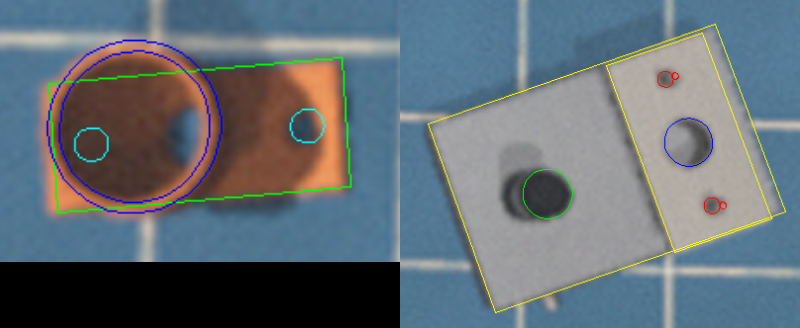

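View pics/ov_scene.png

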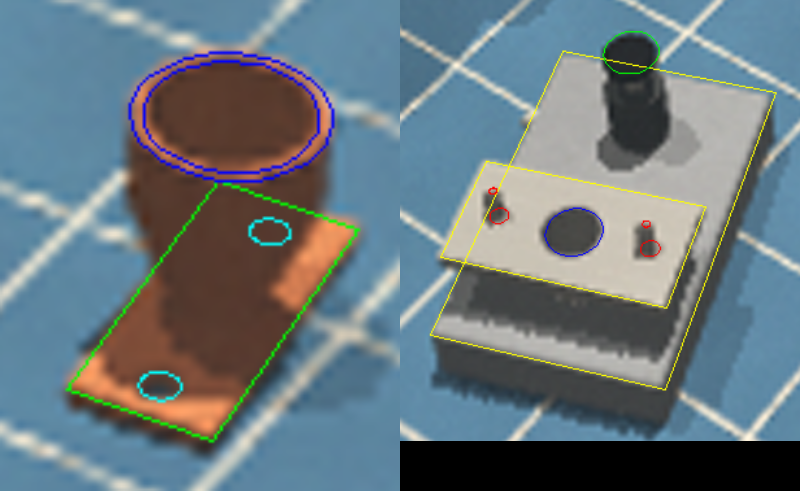

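The drop_base overlay fits within about 1 px in both views. The funnel overlay is off by about 0.6 px, so I put it at about (0.464, 0.280). First I'll turn the tool +83° in place, so the jaws close across the narrow side of the flange.

```bash
python3 -m handwheel '0 0 0 -0.145 0 0 85;0 0 0 -0.145 0 0 85;0 0 0 -0.145 0 0 85;0 0 0 -0.145 0 0 85;0 0 0 -0.145 0 0 85;0 0 0 -0.145 0 0 85;0 0 0 -0.145 0 0 85;0 0 0 -0.145 0 0 85' 40
python3 -m handwheel '0 0 0 -0.145 0 0 85;0 0 0 -0.145 0 0 85'
cat > go.py <<'E'
import sys
from h import *
o=manip.get_obs();M=R.from_quat(o['ee_rot']).as_matrix()
print('t',o['clock'],'pos',o['position'].round(4),'jaw az',np.degrees(np.arctan2(M[1,1],M[0,1])).round(2),'tilt deg',np.degrees(np.arccos(-M[2,0])).round(2),'F',o['ft_force'].round(1),'w',round(o['grip_width'],3),'q',o['joint_pos'].round(2))
p=o['position']
for a in sys.argv[1:]:
    t=np.array(eval(a));d=(t-p)@M*1000;print('tool shift mm',d.round(1),'rows>=',np.linalg.norm(d)/50);p=t
E
python3 go.py .45,-.35,.23 .5,0,.23 .464,.28,.23
```

```text
clock: 1.5
position: [0.1412, -0.6089, 0.2313]
ee_rot: [-0.542, -0.454, 0.542, -0.454]
ft_force: [-0.2, 0.0, 0.2]
grip_width: 0.993
clock: 1.7
position: [0.1411, -0.6089, 0.2314]
ee_rot: [0.471, 0.527, -0.471, 0.527]
ft_force: [0.3, 0.1, 0.0]
grip_width: 0.992
t 1.7 pos [ 0.1411 -0.6089  0.2314] jaw az 6.47 tilt deg 0.01 F [0.3 0.1 0. ] w 0.992 q [ 1.47  0.35 -0.26  1.45  0.09  1.36  1.32]
tool shift mm [   1.4  336.1 -222.4] rows>= 8.060207599170178
tool shift mm [  -0.    89.1 -342.1] rows>= 7.071067811865475
tool shift mm [  -0.    -4.2 -282.3] rows>= 5.646095996350045
```

```bash
python3 -m handwheel '0 42 -28 0 0 0 85;0 42 -28 0 0 0 85;0 42 -28 0 0 0 85;0 42 -28 0 0 0 85;0 42 -28 0 0 0 85;0 42 -28 0 0 0 85;0 42 -27 0 0 0 85;0 42 -27 0 0 0 85' 40
python3 -m handwheel '0 12 -45 0 0 0 85;0 12 -45 0 0 0 85;0 11 -42 0 0 0 85;0 11 -42 0 0 0 85;0 11 -42 0 0 0 85;0 11 -42 0 0 0 85;0 11 -42 0 0 0 85;0 11 -42 0 0 0 85'
python3 go.py .464,.28,.23
```

```text
clock: 2.5
position: [0.4506, -0.3527, 0.2317]
ee_rot: [0.473, 0.526, -0.473, 0.526]
ft_force: [1.4, -1.5, -0.2]
grip_width: 0.997
clock: 3.3
position: [0.5023, -0.0028, 0.2316]
ee_rot: [0.473, 0.526, -0.473, 0.526]
ft_force: [0.8, 0.4, 0.1]
grip_width: 0.996
t 3.3 pos [ 0.5023 -0.0028  0.2316] jaw az 6.11 tilt deg 0.06 F [0.8 0.4 0.1] w 0.996 q [ 0.64  0.12 -0.78  1.74  0.09  1.31 -0.05]
tool shift mm [   1.4   -8.  -285.3] rows>= 5.708279209432359
```

```bash
python3 -m handwheel '0 -1 -48 0 0 0 85;0 -1 -48 0 0 0 85;0 -2 -48 0 0 0 85;0 -2 -48 0 0 0 85;0 -1 -47 0 0 0 85;0 -1 -46 0 0 0 85;0 0 0 0 0 0 85' 40
python3 go.py .464,.28,.23
python3 - <<'E'
from h import *
for n in('top','scene'):
    c=cams.camera(n);cv2.imwrite(f'pics/{n}1.png',c['color']);W=cloud(c)
    z=W[...,2];k=(z>.081)&(z<.09)&(abs(W[...,0]-.464)<.05)&(abs(W[...,1]-.28)<.05)
    print(n,k.sum());
    if k.sum()>5: print(cv2.minEnclosingCircle((W[k][:,:2]*1000).astype(np.float32)))
E
```

```text
clock: 4.0
position: [0.4608, 0.2851, 0.2317]
ee_rot: [0.471, 0.529, -0.469, 0.527]
ft_force: [-0.5, -0.3, 0.4]
grip_width: 0.998
t 4.0 pos [0.4608 0.2851 0.2317] jaw az 6.67 tilt deg 0.2 F [-0.5 -0.3  0.4] w 0.998 q [ 0.2   0.28 -0.97  1.64  0.23  1.34 -0.69]
tool shift mm [1.7 2.6 5.4] rows>= 0.12457141638010326
top 143
((464.249267578125, 281.7316589355469), 31.17728042602539)
scene 76
((463.1942443847656, 280.2561340332031), 33.68745803833008)
```

```bash
python3 -m handwheel '35 3 4 0 0 0 85;40 0 0 0 0 0 85;30 0 0 0 0 0 85;0 0 0 0 0 0 85;0 0 0 0 0 0 85' 40
python3 go.py .464,.281,.047
```

```text
clock: 4.6
position: [0.4679, 0.2735, 0.1271]
ee_rot: [0.473, 0.526, -0.473, 0.526]
ft_force: [0.9, -0.1, 0.5]
grip_width: 0.992
t 4.6 pos [0.4679 0.2735 0.1271] jaw az 6.04 tilt deg 0.02 F [ 0.9 -0.1  0.5] w 0.992 q [ 0.16  0.38 -0.92  1.77  0.33  1.15 -0.75]
tool shift mm [80.1 -3.1 -7.9] rows>= 1.6102021888670144
```

```bash
python3 -m handwheel '0 -3 -8 0 0 0 85;0 0 0 0 0 0 85;0 0 0 0 0 0 85' 40
python3 go.py .464,.281,.047
```

```text
clock: 4.9
position: [0.4638, 0.2827, 0.1275]
ee_rot: [0.473, 0.526, -0.472, 0.527]
ft_force: [-0.1, -0.7, 0.1]
grip_width: 0.999
t 4.9 pos [0.4638 0.2827 0.1275] jaw az 6.17 tilt deg 0.11 F [-0.1 -0.7  0.1] w 0.999 q [ 0.15  0.38 -0.92  1.77  0.33  1.15 -0.77]
tool shift mm [80.5 -0.1  1.8] rows>= 1.6096506091582614
```

Run:
```python
from h import *
for n in('top','scene'):
    c=cams.camera(n);im=c['color']
    p=proj(c,[.464,.281,.1])[0].astype(int);k=im[p[1]-50:p[1]+50,p[0]-60:p[0]+60];cv2.imwrite(f'pics/{n}2.png',cv2.resize(k,None,fx=5,fy=5))
```

```text
(no output)
```

View pics/scene2.png

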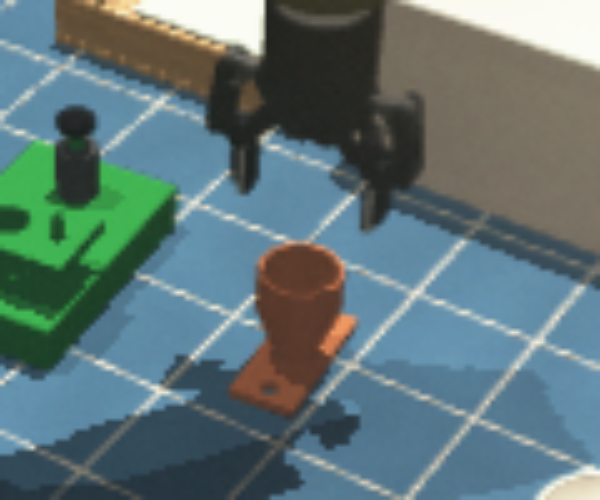

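The view shows the open fingers straddling the funnel, with the collar at (300,270) in the crop and the jaws at (245,180) and (370,215). I'll descend and then grip.

```bash
python3 -m handwheel '25 0 1 0 0 0 85;25 0 1 0 0 0 85;20 0 0 0 0 0 85;10 0 0 0 0 0 85;0 0 0 0 0 0 85;0 0 0 0 0 0 85' 40
python3 go.py .464,.281,.047
```

```text
clock: 5.6
position: [0.4641, 0.2805, 0.0471]
ee_rot: [0.473, 0.526, -0.472, 0.526]
ft_force: [0.7, 0.5, -0.3]
grip_width: 0.994
t 5.6 pos [0.4641 0.2805 0.0471] jaw az 6.14 tilt deg 0.05 F [ 0.7  0.5 -0.3] w 0.994 q [ 0.09  0.48 -0.87  1.84  0.43  1.02 -0.84]
tool shift mm [ 0.1 -0.  -0.5] rows>= 0.01087006740445369
```

```bash
python3 -m handwheel '0 0 0 0 0 0 50;0 0 0 0 0 0 50;0 0 0 0 0 0 50;0 0 0 0 0 0 50;0 0 0 0 0 0 50;0 0 0 0 0 0 50' 50
python3 go.py
python3 -m handwheel '-10 0 0 0 0 0 50;-20 0 0 0 0 0 50;-40 0 0 0 0 0 50;-40 0 0 0 0 0 50;-40 0 0 0 0 0 50;0 0 0 0 0 0 50;0 0 0 0 0 0 50'
python3 go.py
python3 - <<'E'
from h import *
o=manip.get_obs()
for n in('top','scene'):
    c=cams.camera(n);im=c['color']
    p=proj(c,o['position'])[0].astype(int);k=im[p[1]-50:p[1]+50,p[0]-60:p[0]+60];cv2.imwrite(f'pics/{n}3.png',cv2.resize(k,None,fx=5,fy=5))
E
```

```text
clock: 6.2
position: [0.4642, 0.2804, 0.0477]
ee_rot: [0.473, 0.526, -0.472, 0.526]
ft_force: [-3.7, -2.2, 8.6]
grip_width: 0.724
t 6.2 pos [0.4642 0.2804 0.0477] jaw az 6.13 tilt deg 0.09 F [-3.7 -2.2  8.6] w 0.724 q [ 0.09  0.48 -0.87  1.84  0.43  1.02 -0.84]
clock: 6.9
position: [0.4639, 0.28, 0.197]
ee_rot: [0.473, 0.526, -0.472, 0.526]
ft_force: [0.3, 0.0, -3.7]
grip_width: 0.722
t 6.9 pos [0.4639 0.28   0.197 ] jaw az 6.12 tilt deg 0.09 F [ 0.3  0.  -3.7] w 0.722 q [ 0.19  0.3  -0.96  1.69  0.26  1.28 -0.72]
```

View pics/scene3.png

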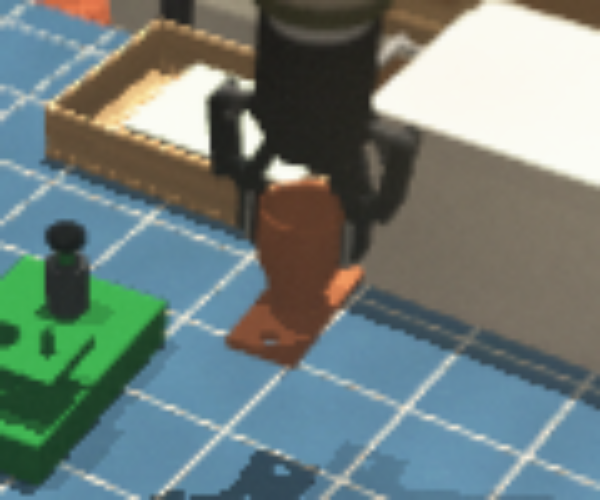

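View pics/top3.png

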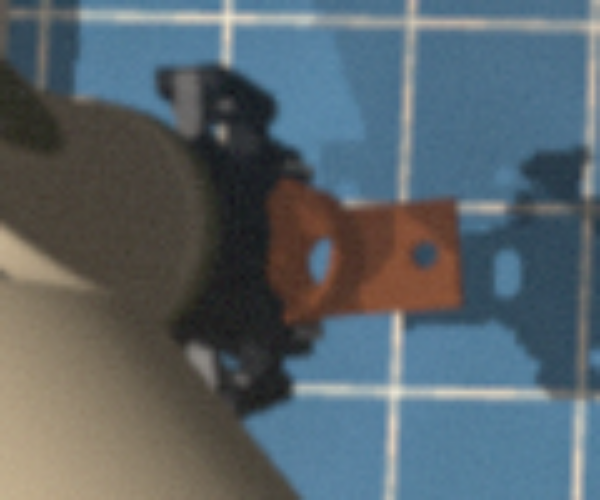

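The funnel is held upright: the opening reads 0.72, the lift force is 3.7 N, and the flange looks level at scene crop (290,330). Next I carry it to mid-table and turn it there.

```bash
python3 -m handwheel '0 3 30 0 0 0 50;0 5 40 0 0 0 50;0 5 40 0 0 0 50;0 5 40 0 0 0 50;0 5 40 0 0 0 50;0 5 40 0 0 0 50;0 2 30 0 0 0 50;0 0 15 0 0 0 50'
python3 -m handwheel '0 0 0 0.1 0 0 50;0 0 0 0.14 0 0 50;0 0 0 0.14 0 0 50;0 0 0 0.14 0 0 50;0 0 0 0.14 0 0 50;0 0 0 0.14 0 0 50;0 0 0 0.14 0 0 50;0 0 0 0.14 0 0 50'
python3 -m handwheel '0 0 0 0.14 0 0 50;0 0 0 0.103 0 0 50;0 0 0 0 0 0 50;0 0 0 0 0 0 50'
python3 go.py .4838,-.2906,.2
```

```text
clock: 7.8
position: [0.5224, 0.0063, 0.1946]
ee_rot: [0.473, 0.526, -0.474, 0.524]
ft_force: [-0.8, -0.3, -3.1]
grip_width: 0.721
clock: 8.6
position: [0.5221, 0.0108, 0.1951]
ee_rot: [-0.676, -0.207, 0.677, -0.206]
ft_force: [-0.3, 0.3, -3.6]
grip_width: 0.721
clock: 9.0
position: [0.5224, 0.0105, 0.1956]
ee_rot: [-0.695, -0.126, 0.696, -0.126]
ft_force: [-0.1, 0.0, -3.3]
grip_width: 0.721
t 9.0 pos [0.5224 0.0105 0.1956] jaw az -69.43 tilt deg 0.08 F [-0.1  0.  -3.3] w 0.721 q [ 0.51  0.19 -0.68  1.75  0.13  1.25 -1.42]
tool shift mm [ -4.4 268.3 141.9] rows>= 6.070958057450173
```

```bash
python3 -m handwheel '0 30 16 0 0 0 50;0 40 21 0 0 0 50;-4 45 24 0 0 0 50;0 45 24 0 0 0 50;0 45 24 0 0 0 50;0 38 20 0 0 0 50;0 25 13 0 0 0 50;0 0 0 0 0 0 50'
python3 -m handwheel '0 0 0 0 0 0 50;0 0 0 0 0 0 50'
python3 go.py .4838,-.2906,.18
cat > look.py <<'E'
import sys
from h import *
o=manip.get_obs();tag=sys.argv[1]
for n in('top','scene'):
    c=cams.camera(n);im=c['color'];np.savez(f'{n}_{tag}.npz',**{k:np.array(v) for k,v in c.items()})
    p=proj(c,[.478,-.27,.12])[0].astype(int);k=im[p[1]-50:p[1]+50,p[0]-60:p[0]+60];cv2.imwrite(f'pics/{n}_{tag}.png',cv2.resize(k,None,fx=6,fy=6,interpolation=cv2.INTER_CUBIC))
E
python3 look.py 4
```

```text
clock: 9.8
position: [0.4812, -0.2926, 0.1993]
ee_rot: [-0.696, -0.123, 0.697, -0.124]
ft_force: [-0.6, -0.6, -4.5]
grip_width: 0.719
clock: 10.0
position: [0.4837, -0.2862, 0.2]
ee_rot: [0.696, 0.126, -0.696, 0.126]
ft_force: [-0.3, 0.6, -3.6]
grip_width: 0.724
t 10.0 pos [ 0.4837 -0.2862  0.2   ] jaw az -69.49 tilt deg 0.05 F [-0.3  0.6 -3.6] w 0.724 q [ 0.86  0.25 -0.47  1.65  0.12  1.27 -0.85]
tool shift mm [20.   4.2  1.4] rows>= 0.40979315490715257
```

View pics/scene_4.png

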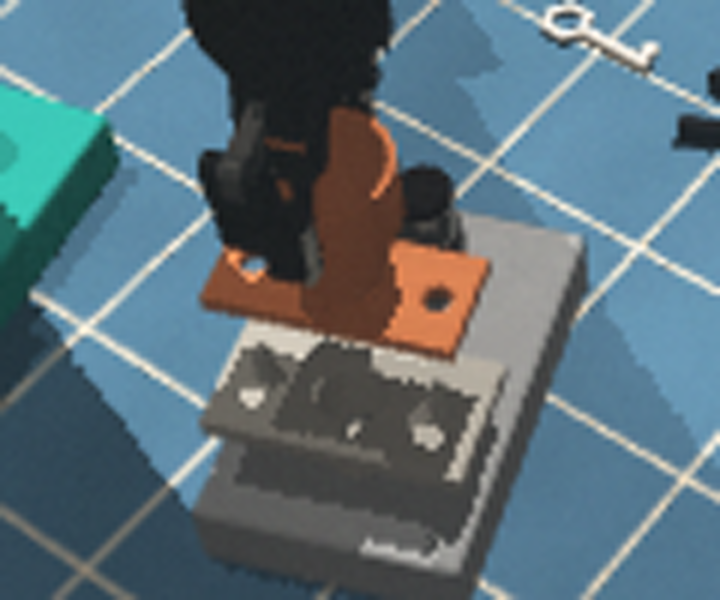

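View pics/top_4.png

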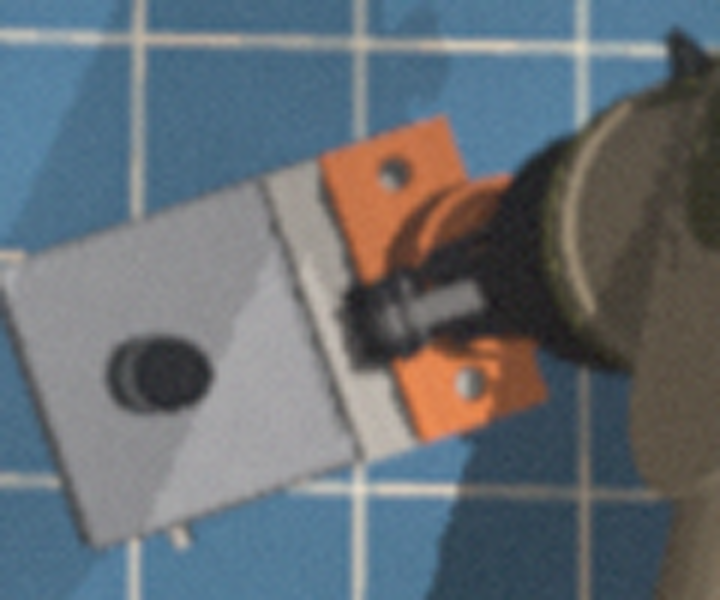

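Both views show the two ear holes: top crop (394,172) and (470,383), scene crop (437,298) and about (248,264). I'll triangulate them along with the pegs.

```bash
cat > meas.py <<'E'
import sys
from h import *
# args: tag, then top hole crop pixels, scene hole crop pixels ; prints holes pos
tag=sys.argv[1]
off={}
for n in('top','scene'):
    c=dict(np.load(f'{n}_{tag}.npz'));p=proj(c,[.478,-.27,.12])[0].astype(int);off[n]=(c,p-[60,50])
    W=cloud(c);z=W[...,2]
    im=c['color'].astype(int)
    hsv=cv2.cvtColor(c['color'],cv2.COLOR_BGR2HSV)
    o=(hsv[...,1]>120)&((hsv[...,0]<16)|(hsv[...,0]>174))
    zb=float(sys.argv[2])
    k=o&(abs(z-zb)<.008)&(np.hypot(W[...,0]-.484,W[...,1]+.29)<.075)
    q=W[k];A=np.c_[q[:,:2]-[.484,-.29],np.ones(len(q))]
    for _ in range(3):
        s=np.linalg.lstsq(A,q[:,2],rcond=None)[0];r=abs(A@s-q[:,2]);A=A[r<.004];q=q[r<.004]
    print(n,len(q),'plane slope',s[:2].round(4),'z at centre',s[2].round(4))
    print('  rect',cv2.minAreaRect((q[:,:2]*1000).astype(np.float32)))
zz=float(sys.argv[3])
for n,pts in(('top',eval(sys.argv[4])),('scene',eval(sys.argv[5]))):
    c,o=off[n];uv=(np.array(pts,float)+.5)/6-.5+o
    x=ray(c,uv,zz);print(n,x.round(4).tolist(),'mid',x.mean(0).round(4),'len',np.hypot(*(x[1]-x[0])).round(4),'az',np.degrees(np.arctan2(*(x[0]-x[1])[::-1])).round(2))
E
python3 meas.py 4 .161 .161 '[(394,172),(470,383)]' '[(437,298),(248,264)]'
python3 - <<'E'
# dock from initial pics: plate rect fits and pegs
from h import *
for n in('top','scene'):
    c=dict(np.load(n+'.npz'));W=cloud(c);z=W[...,2]
    th=np.radians(20.5);X=np.array([np.cos(th),np.sin(th)]);Y=np.array([-X[1],X[0]])
    l=(W[...,:2]-[.4838,-.2906]);lx=l@X;ly=l@Y
    k=(abs(z-.08)<.006)&(abs(lx)<.075)&(abs(ly)<.045)
    q=W[k][:,:2];print(n,k.sum(),cv2.minAreaRect((q*1000).astype(np.float32)),'z',np.median(z[k]))
    k=(abs(z-.04)<.006)&(abs(lx)<.08)&(ly>.03)&(ly<.2)
    print('  base',cv2.minAreaRect((W[k][:,:2]*1000).astype(np.float32)))
    p=proj(c,[.4838,-.2906,.08])[0].astype(int)
    x0,y0=p-[22,22];cv2.imwrite(f'pics/peg_{n}.png',cv2.resize(c['color'][y0:y0+44,x0:x0+44],None,fx=12,fy=12,interpolation=cv2.INTER_CUBIC));print(n,x0,y0)
E
```

```text
top 526 plane slope [-0.0046  0.0075] z at centre 0.1607
  rect ((485.9599914550781, -283.5283508300781), (112.60514831542969, 50.251708984375), 20.805944442749023)
scene 434 plane slope [-0.0041  0.0162] z at centre 0.1607
  rect ((484.69769287109375, -285.1685791015625), (114.46556091308594, 53.440696716308594), 21.63011932373047)
top [[0.5257, -0.2689], [0.4466, -0.2977]] mid [ 0.4862 -0.2833] len 0.0842 az 20.0
scene [[0.5241, -0.2711], [0.445, -0.3035]] mid [ 0.4846 -0.2873] len 0.0854 az 22.23
top 1178 ((483.76849365234375, -289.6466369628906), (123.86302185058594, 65.38231658935547), 20.40619659423828) z 0.08006544409939409
  base ((452.8533935546875, -208.11898803710938), (131.04641723632812, 116.18771362304688), 20.437963485717773)
top 345 175
scene 849 ((481.6346130371094, -291.3519287109375), (125.57132720947266, 67.93270111083984), 20.61924934387207) z 0.08003378995270016
  base ((451.537109375, -208.7179412841797), (130.7025909423828, 115.96574401855469), 20.61865234375)
scene 176 237
```

View pics/peg_top.png

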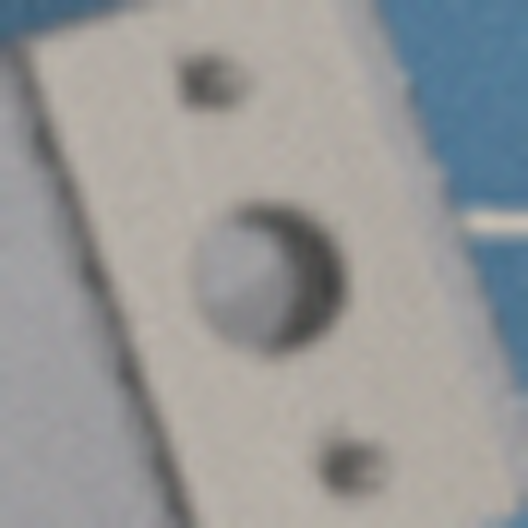

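View pics/peg_scene.png

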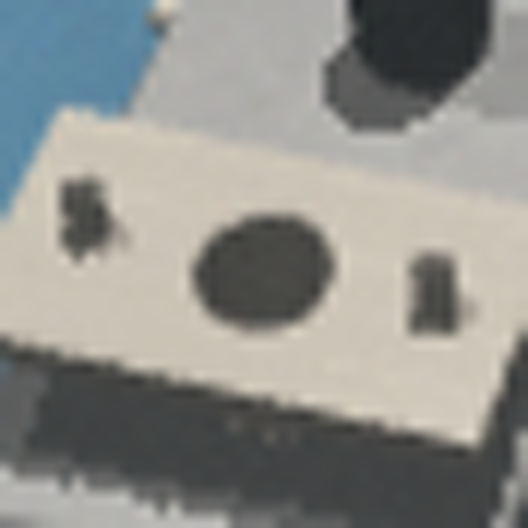

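Run:
```python
from h import *
for n,o,b,pg in(('top',(345,175),(270,279),[(212,80),(350,465)]),('scene',(176,237),(263,272),[(435,293),(85,215)])):
    c=dict(np.load(n+'.npz'));f=lambda q:(np.array(q,float)+.5)/12-.5+np.array(o)
    x=ray(c,f(pg),.09)
    print(n,'bore',ray(c,f([b]),.08).round(4),'pegs',x.round(4).tolist(),'mid',x.mean(0).round(4),np.degrees(np.arctan2(*(x[0]-x[1])[::-1])).round(2),np.hypot(*(x[0]-x[1])))
```

```text
top bore [[ 0.4833 -0.2894]] pegs [[0.5233, -0.2745], [0.4452, -0.3029]] mid [ 0.4843 -0.2887] 19.98 0.08312004089983985
scene bore [[ 0.4818 -0.2912]] pegs [[0.5227, -0.2783], [0.444, -0.307]] mid [ 0.4833 -0.2926] 20.06 0.08383918306176906
```

```bash
python3 -m handwheel '0 4.4 4.3 0.008 0 0 50;20 0 0 0 0 0 50;17 0 0 0 0 0 50;5 0 0 0 0 0 50;0 0 0 0 0 0 50;0 0 0 0 0 0 50'
python3 go.py
python3 look.py 5; python3 meas.py 5 .119 .119 '[(1,1),(2,2)]' '[(1,1),(2,2)]'
```

```text
clock: 10.7
position: [0.4812, -0.2935, 0.1591]
ee_rot: [0.697, 0.122, -0.696, 0.122]
ft_force: [0.3, -0.0, -2.8]
grip_width: 0.723
t 10.7 pos [ 0.4812 -0.2935  0.1591] jaw az -70.12 tilt deg 0.07 F [ 0.3 -0.  -2.8] w 0.723 q [ 0.86  0.28 -0.46  1.7   0.13  1.19 -0.86]
top 465 plane slope [-0.0025  0.0153] z at centre 0.1197
  rect ((483.31365966796875, -290.50006103515625), (111.81549072265625, 50.124847412109375), 20.51527976989746)
scene 408 plane slope [-0.0117  0.0259] z at centre 0.12
  rect ((482.76043701171875, -292.85760498046875), (113.78782653808594, 53.424800872802734), 19.86945343017578)
top [[0.5954, -0.1238], [0.595, -0.1242]] mid [ 0.5952 -0.124 ] len 0.0006 az 45.79
scene [[0.2003, -0.2294], [0.2013, -0.2296]] mid [ 0.2008 -0.2295] len 0.001 az 167.64
```

View pics/scene_5.png

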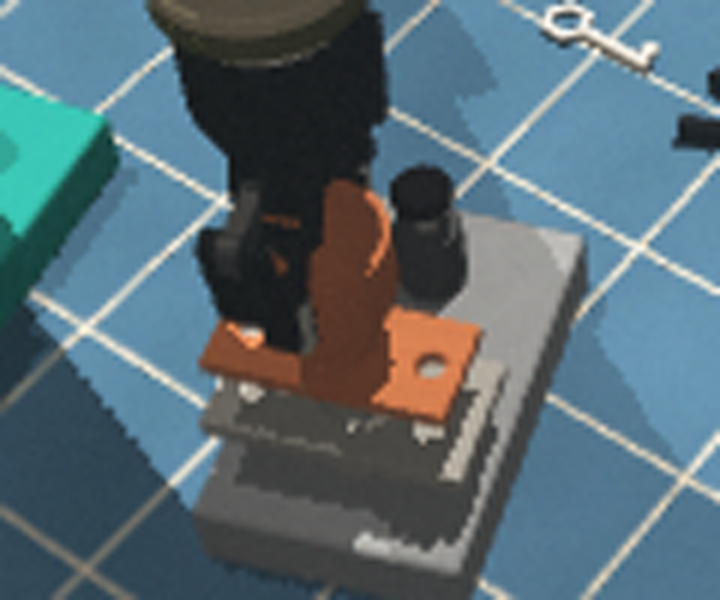

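View pics/top_5.png

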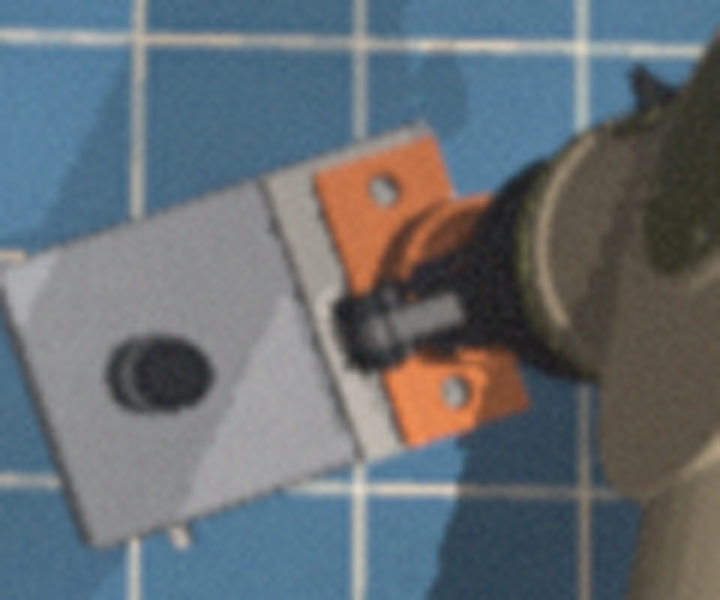

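```bash
python3 meas.py 5 .119 .1198 '[(384,190),(457,392)]' '[(432,366),(247,332)]'|tail -2; python3 go.py
```

```text
top [[0.5229, -0.2768], [0.4436, -0.3058]] mid [ 0.4833 -0.2913] len 0.0845 az 20.08
scene [[0.5228, -0.279], [0.4435, -0.3115]] mid [ 0.4831 -0.2952] len 0.0856 az 22.32
t 10.8 pos [ 0.4813 -0.2935  0.1593] jaw az -70.13 tilt deg 0.09 F [ 0.  -0.6 -2.4] w 0.723 q [ 0.86  0.28 -0.46  1.7   0.13  1.19 -0.86]
```

```bash
python3 -m handwheel '0 -1.5 -1 0 0 0 50;4 0 0 0 0 0 50;3 0 0 0 0 0 50;0 0 0 0 0 0 50;0 0 0 0 0 0 50'
python3 go.py
python3 look.py 6; python3 meas.py 6 .113 .113 '[(1,1),(2,2)]' '[(1,1),(2,2)]' | head -4
```

```text
clock: 11.3
position: [0.4811, -0.2915, 0.1511]
ee_rot: [-0.696, -0.122, 0.697, -0.122]
ft_force: [0.4, -0.1, -3.3]
grip_width: 0.722
t 11.3 pos [ 0.4811 -0.2915  0.1511] jaw az -70.13 tilt deg 0.02 F [ 0.4 -0.1 -3.3] w 0.722 q [ 0.85  0.29 -0.46  1.71  0.14  1.17 -0.87]
top 450 plane slope [-0.0049  0.0185] z at centre 0.1116
  rect ((482.9261169433594, -289.14654541015625), (111.76521301269531, 49.20160675048828), 19.367868423461914)
scene 404 plane slope [0.0051 0.0127] z at centre 0.1115
  rect ((482.43792724609375, -291.8747253417969), (114.82835388183594, 51.96556091308594), 20.244617462158203)
```

View pics/top_6.png

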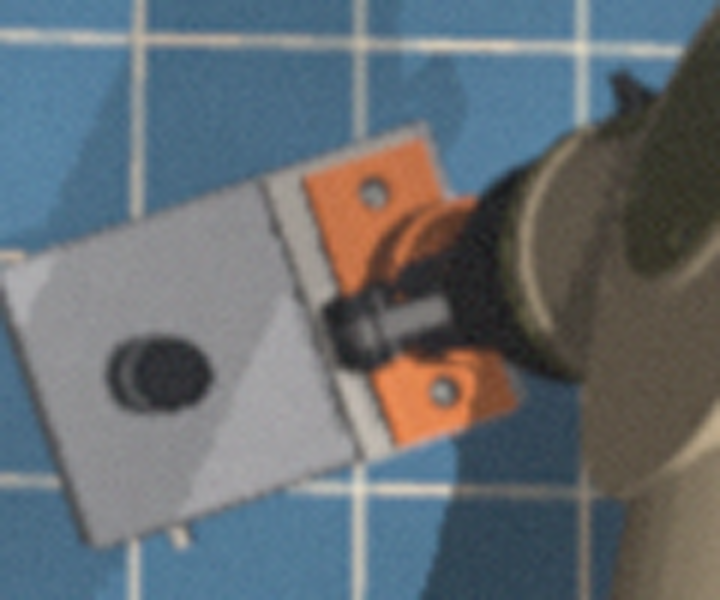

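View pics/scene_6.png

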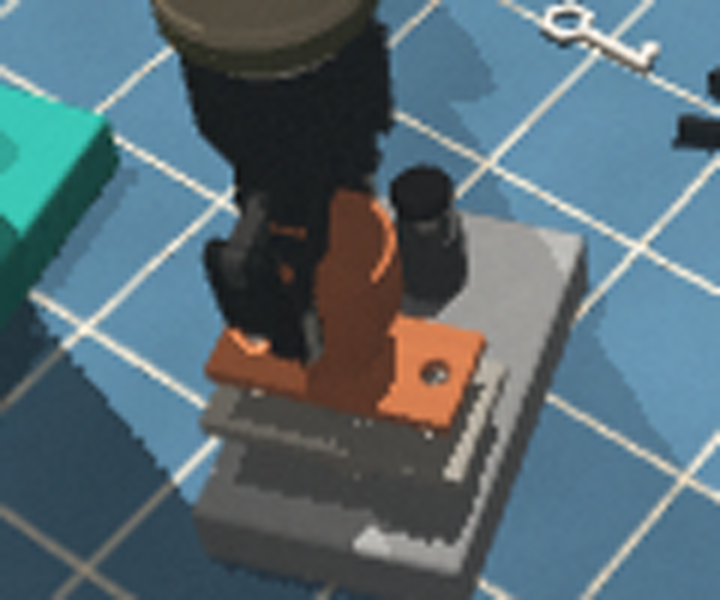

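Grey peg tips show inside both holes, at top crop (375,192) and (444,392). I'll descend gently and watch the force.

```bash
python3 -m handwheel '3 0 0 0 0 0 50;3 0 0 0 0 0 50;2 0 0 0 0 0 50;0 0 0 0 0 0 50;0 0 0 0 0 0 50'
python3 go.py;python3 -m handwheel '2 0 0 0 0 0 50;2 0 0 0 0 0 50;0 0 0 0 0 0 50;0 0 0 0 0 0 50';python3 go.py
```

```text
clock: 11.9
position: [0.4812, -0.2915, 0.1432]
ee_rot: [-0.696, -0.122, 0.697, -0.122]
ft_force: [-0.9, -0.8, -3.1]
grip_width: 0.726
t 11.9 pos [ 0.4812 -0.2915  0.1432] jaw az -70.13 tilt deg 0.0 F [-0.9 -0.8 -3.1] w 0.726 q [ 0.85  0.3  -0.46  1.72  0.14  1.16 -0.87]
clock: 12.3
position: [0.4812, -0.2915, 0.1392]
ee_rot: [-0.696, -0.122, 0.697, -0.122]
ft_force: [-0.2, -0.9, -3.9]
grip_width: 0.724
t 12.3 pos [ 0.4812 -0.2915  0.1392] jaw az -70.13 tilt deg 0.01 F [-0.2 -0.9 -3.9] w 0.724 q [ 0.85  0.3  -0.46  1.72  0.14  1.15 -0.87]
```

No contact force with 10 mm of peg in the holes, so it is past the tapers. Continuing down.

```bash
python3 -m handwheel '2 0 0 0 0 0 50;2 0 0 0 0 0 50;2 0 0 0 0 0 50;2 0 0 0 0 0 50;1 0 0 0 0 0 50;0 0 0 0 0 0 50;0 0 0 0 0 0 50'
python3 go.py;python3 -m handwheel '1 0 0 0 0 0 50;1 0 0 0 0 0 50;0 0 0 0 0 0 50;0 0 0 0 0 0 50';python3 go.py
```

```text
clock: 13.0
position: [0.4812, -0.2916, 0.1303]
ee_rot: [0.697, 0.122, -0.696, 0.122]
ft_force: [-0.1, 0.2, -3.5]
grip_width: 0.725
t 13.0 pos [ 0.4812 -0.2916  0.1303] jaw az -70.13 tilt deg 0.01 F [-0.1  0.2 -3.5] w 0.725 q [ 0.85  0.31 -0.46  1.73  0.15  1.13 -0.87]
clock: 13.4
position: [0.4812, -0.2915, 0.1282]
ee_rot: [-0.696, -0.122, 0.697, -0.122]
ft_force: [-0.0, -0.7, -3.9]
grip_width: 0.72
t 13.4 pos [ 0.4812 -0.2915  0.1282] jaw az -70.13 tilt deg 0.0 F [-0.  -0.7 -3.9] w 0.72 q [ 0.85  0.31 -0.46  1.74  0.15  1.13 -0.87]
```

```bash
python3 -m handwheel '0.5 0 0 0 0 0 50;0 0 0 0 0 0 50;0 0 0 0 0 0 50'
python3 -m handwheel '0.5 0 0 0 0 0 50;0 0 0 0 0 0 50;0 0 0 0 0 0 50';python3 -m handwheel '0.5 0 0 0 0 0 50;0 0 0 0 0 0 50;0 0 0 0 0 0 50';python3 go.py
```

```text
clock: 13.7
position: [0.4812, -0.2916, 0.1278]
ee_rot: [0.697, 0.122, -0.696, 0.122]
ft_force: [-0.0, 0.7, -2.1]
grip_width: 0.721
clock: 14.0
position: [0.4813, -0.2916, 0.1278]
ee_rot: [0.697, 0.122, -0.696, 0.122]
ft_force: [-2.9, 2.4, 5.8]
grip_width: 0.726
clock: 14.3
position: [0.4813, -0.2916, 0.1277]
ee_rot: [0.697, 0.122, -0.696, 0.122]
ft_force: [-5.5, 2.9, 10.5]
grip_width: 0.724
t 14.3 pos [ 0.4813 -0.2916  0.1277] jaw az -70.13 tilt deg 0.04 F [-5.5  2.9 10.5] w 0.724 q [ 0.85  0.31 -0.46  1.74  0.15  1.13 -0.88]
```

Contact came at TCP z 0.1278, which is where I expected it. I'll ease the force and open the fingers gradually.

```bash
python3 -m handwheel '-0.5 0 0 0 0 0 50;0 0 0 0 0 0 63;0 0 0 0 0 0 66;0 0 0 0 0 0 70;0 0 0 0 0 0 76;0 0 0 0 0 0 85;0 0 0 0 0 0 85;0 0 0 0 0 0 85' 20
python3 go.py; python3 look.py 7;  python3 meas.py 7 .088 .088 '[(1,1),(2,2)]' '[(1,1),(2,2)]' | head -4
```

```text
clock: 15.1
position: [0.4812, -0.2916, 0.1272]
ee_rot: [0.697, 0.122, -0.696, 0.122]
ft_force: [-0.1, 0.6, -0.1]
grip_width: 0.995
t 15.1 pos [ 0.4812 -0.2916  0.1272] jaw az -70.13 tilt deg 0.01 F [-0.1  0.6 -0.1] w 0.995 q [ 0.85  0.31 -0.46  1.74  0.15  1.12 -0.88]
top 422 plane slope [-0.0041  0.0132] z at centre 0.0881
  rect ((483.1081848144531, -289.3480224609375), (112.05625915527344, 49.86311721801758), 19.845867156982422)
scene 338 plane slope [0.0021 0.0037] z at centre 0.0879
  rect ((483.1585998535156, -290.9352722167969), (112.86259460449219, 52.925567626953125), 18.77837371826172)
```

View pics/scene_7.png

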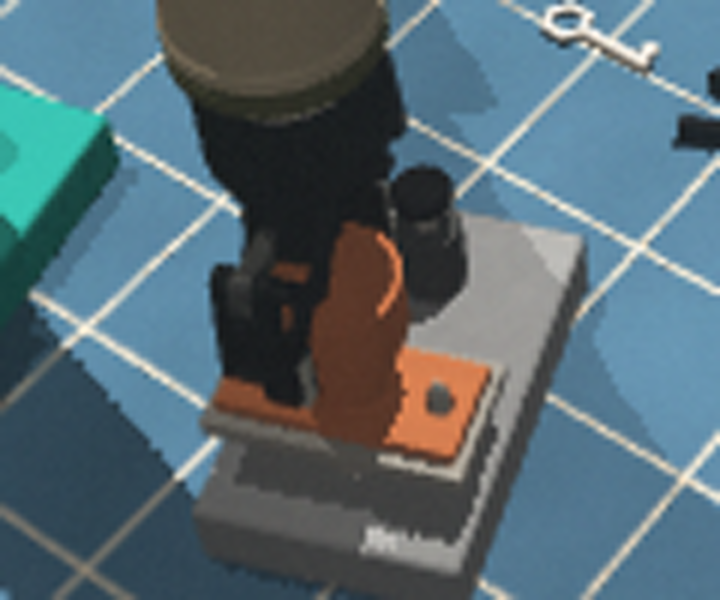

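The funnel is home: flange top at z = 0.088, centre within about 1 mm, and the peg shows in the right hole at scene crop (440,398). Now I'll retreat upward, close the fingers and move over to the plunger.

```bash
python3 -m handwheel '-10 0 0 0 0 0 85;-20 0 0 0 0 0 85;-30 0 0 0 0 0 85;-30 0 0 0 0 0 85;-15 0 0 0 0 0 85;0 0 0 0 0 0 85' 20
python3 go.py .4479,-.1965,.23
python3 - <<'E'
from h import *
for n in('top','scene'):
    c=cams.camera(n);W=cloud(c);z=W[...,2]
    k=(abs(z-.11)<.006)&(np.hypot(W[...,0]-.448,W[...,1]+.1965)<.03)
    print(n,k.sum(),cv2.minEnclosingCircle((W[k][:,:2]*1000).astype(np.float32)) if k.sum()>3 else '',W[k].mean(0))
    cv2.imwrite(f'pics/{n}8.png',c['color'])
E
```

```text
clock: 15.8
position: [0.4822, -0.292, 0.2347]
ee_rot: [0.698, 0.121, -0.695, 0.123]
ft_force: [-0.2, -0.0, -0.5]
grip_width: 0.998
t 15.8 pos [ 0.4822 -0.292   0.2347] jaw az -70.13 tilt deg 0.24 F [-0.2 -0.  -0.5] w 0.998 q [ 0.86  0.23 -0.46  1.61  0.1   1.33 -0.84]
tool shift mm [   4.3 -101.5   -0.2] rows>= 2.0312544031135396
top 122 ((448.8441162109375, -195.73939514160156), 14.667349815368652) [ 0.44896441 -0.19541713  0.10968262]
scene 73 ((449.0064697265625, -198.63143920898438), 16.175554275512695) [ 0.44904995 -0.19964035  0.10927455]
```

```bash
python3 -m handwheel '0 -20 0 0 0 0 0;0 -30 0 0 0 0 0;0 -30 0 0 0 0 0;0 -20 0 0 0 0 0;0 0 0 0 0 0 0;0 0 0 0 0 0 0;0 0 0 0 0 0 0' 20
python3 go.py .449,-.197,.12
python3 look.py 9;  python3 meas.py 9 .088 .088 '[(1,1),(2,2)]' '[(1,1),(2,2)]' | head -4
```

```text
clock: 16.6
position: [0.4469, -0.1984, 0.2315]
ee_rot: [-0.696, -0.122, 0.697, -0.121]
ft_force: [0.0, 0.1, 0.7]
grip_width: 0.001
t 16.6 pos [ 0.4469 -0.1984  0.2315] jaw az -70.2 tilt deg 0.06 F [0.  0.1 0.7] w 0.001 q [ 0.83  0.06 -0.52  1.78  0.03  1.3  -0.92]
tool shift mm [111.4  -0.5  -2.5] rows>= 2.229554133357757
top 67 plane slope [-0.0159 -0.0175] z at centre 0.0893
  rect ((528.7232055664062, -268.9136962890625), (17.483352661132812, 44.7193603515625), 28.315919876098633)
scene 415 plane slope [-0.001   0.0093] z at centre 0.0881
  rect ((482.68060302734375, -291.7960205078125), (115.14430236816406, 51.97367477416992), 20.1181640625)
```

View pics/scene_9.png

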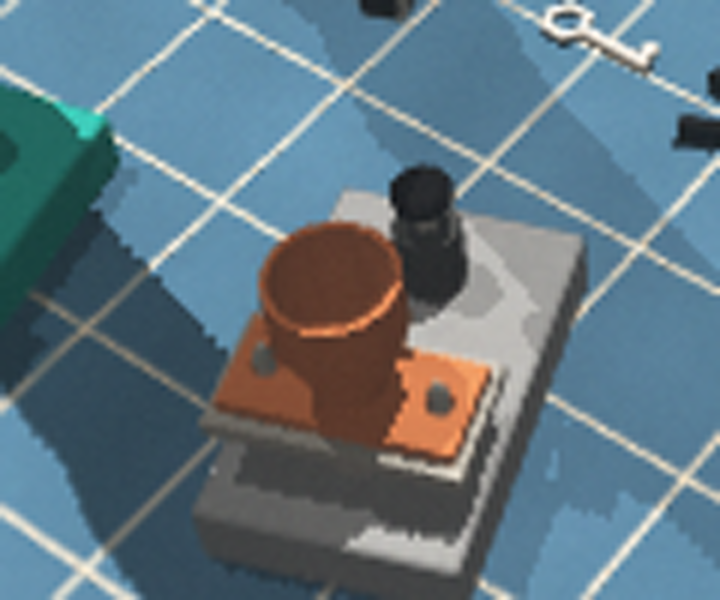

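View pics/top_9.png

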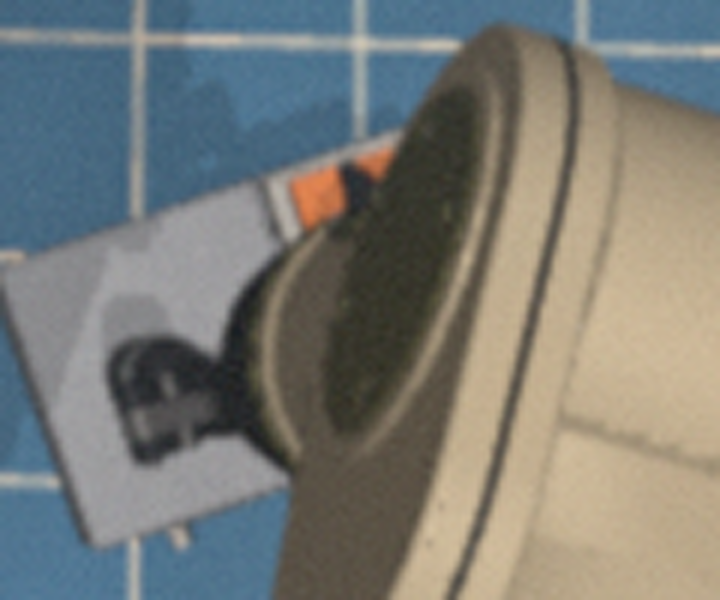

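Both pegs are clearly up through the ears, at scene crop (263,358) and (440,398), and the flange is flush. Now I'll press the plunger.

```bash
python3 -m handwheel '20 0 -2.5 0 0 0 0;30 0 0 0 0 0 0;30 0 0 0 0 0 0;20 0 0 0 0 0 0;8 0 0 0 0 0 0;0 0 0 0 0 0 0;0 0 0 0 0 0 0'
python3 go.py .449,-.197,.098
python3 -m handwheel '4 0 0 0 0 0 0;4 0 0 0 0 0 0;4 0 0 0 0 0 0;4 0 0 0 0 0 0;0 0 0 0 0 0 0;0 0 0 0 0 0 0'
python3 go.py .449,-.197,.098
```

```text
clock: 17.4
position: [0.4501, -0.197, 0.1251]
ee_rot: [0.697, 0.122, -0.696, 0.122]
ft_force: [-0.7, -0.5, -0.1]
grip_width: -0.002
t 17.4 pos [ 0.4501 -0.197   0.1251] jaw az -70.14 tilt deg 0.06 F [-0.7 -0.5 -0.1] w -0.002 q [ 0.81  0.17 -0.53  1.91  0.1   1.08 -0.98]
tool shift mm [27.1 -0.4  1.1] rows>= 0.5421707425158937
clock: 18.0
position: [0.4496, -0.1967, 0.1084]
ee_rot: [0.697, 0.122, -0.696, 0.122]
ft_force: [-0.6, -0.9, 2.5]
grip_width: -0.004
t 18.0 pos [ 0.4496 -0.1967  0.1084] jaw az -70.13 tilt deg 0.01 F [-0.6 -0.9  2.5] w -0.004 q [ 0.8   0.19 -0.52  1.93  0.11  1.05 -0.99]
tool shift mm [10.4  0.   0.7] rows>= 0.20795523171316624
```

```bash
python3 -m handwheel '3 0 0 0 0 0 0;3 0 0 0 0 0 0;3 0 0 0 0 0 0;1 0 0 0 0 0 0;0 0 0 0 0 0 0;0 0 0 0 0 0 0'
python3 -m handwheel '0.6 0 0 0 0 0 0;0 0 0 0 0 0 0;0 0 0 0 0 0 0'
python3 -m handwheel '0.6 0 0 0 0 0 0;0 0 0 0 0 0 0;0 0 0 0 0 0 0'
```

```text
clock: 18.6
position: [0.4497, -0.1968, 0.0983]
ee_rot: [0.697, 0.122, -0.696, 0.122]
ft_force: [-1.2, 0.4, 6.7]
grip_width: -0.004
clock: 18.9
position: [0.4498, -0.1968, 0.0981]
ee_rot: [0.697, 0.122, -0.696, 0.122]
ft_force: [-3.4, 0.6, 10.5]
grip_width: -0.002
clock: 19.2
position: [0.4498, -0.1968, 0.098]
ee_rot: [0.697, 0.122, -0.696, 0.122]
ft_force: [-6.0, 1.9, 16.5]
grip_width: 0.001
```

It is at the stop: z stays at 0.098 while the force rises from 6.7 to 16.5 N. Releasing, then a final check.

```bash
python3 -m handwheel '-4 0 0 0 0 0 0;-5 0 0 0 0 0 0;-10 0 0 0 0 0 0;-30 0 0 0 0 0 0;-40 0 0 0 0 0 0;-40 0 0 0 0 0 0;0 0 0 0 0 0 0;0 0 0 0 0 0 0'
python3 -m handwheel '0 -40 0 0 0 0 0;0 -45 0 0 0 0 0;0 -45 0 0 0 0 0;0 0 0 0 0 0 0;0 0 0 0 0 0 0;0 0 0 0 0 0 0'
python3 go.py; python3 look.py 10;  python3 meas.py 10 .088 .088 '[(1,1),(2,2)]' '[(1,1),(2,2)]' | head -4
python3 - <<'E'
from h import *
for n in('top','scene'):
    c=dict(np.load(n+'_10.npz'));W=cloud(c);z=W[...,2]
    k=(z>.09)&(z<.12)&(np.hypot(W[...,0]-.449,W[...,1]+.197)<.013)
    print(n,k.sum(),np.median(z[k]))
E
```

```text
clock: 20.0
position: [0.4497, -0.1967, 0.2266]
ee_rot: [0.697, 0.122, -0.696, 0.122]
ft_force: [0.5, -0.4, -0.8]
grip_width: -0.002
clock: 20.6
position: [0.405, -0.0751, 0.2252]
ee_rot: [-0.696, -0.122, 0.697, -0.121]
ft_force: [0.2, -0.6, -0.4]
grip_width: 0.003
t 20.6 pos [ 0.405  -0.0751  0.2252] jaw az -70.19 tilt deg 0.08 F [ 0.2 -0.6 -0.4] w 0.003 q [ 0.76 -0.13 -0.62  1.96 -0.08  1.29 -1.07]
top 477 plane slope [-0.002   0.0069] z at centre 0.0883
  rect ((483.5748291015625, -288.7774353027344), (112.34676361083984, 49.3811149597168), 19.854291915893555)
scene 415 plane slope [ 0.0052 -0.0021] z at centre 0.0882
  rect ((482.71746826171875, -292.3356018066406), (115.01402282714844, 52.36326599121094), 20.726037979125977)
top 0 nan
scene 58 0.10962699682127208
  return _methods._mean(a, axis=axis, dtype=dtype,
  ret = ret.dtype.type(ret / rcount)
```

View pics/scene_10.png

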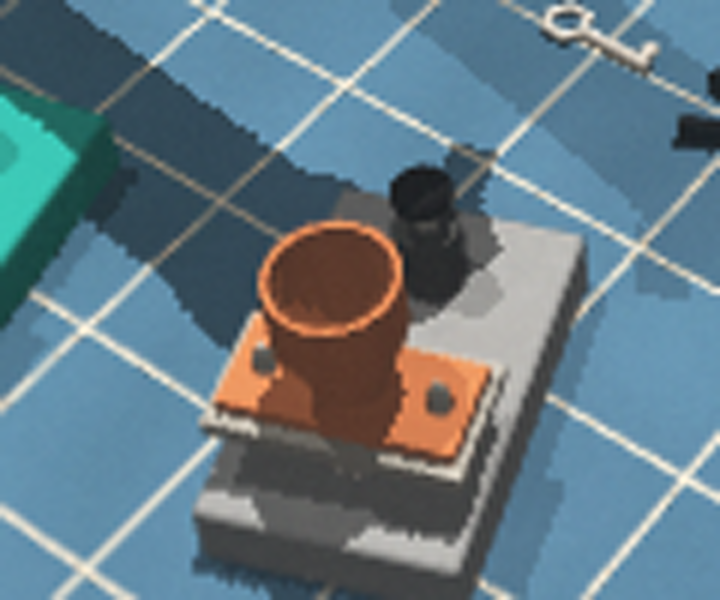

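The funnel is still seated with both pegs through, the plunger head is back up at z ≈ 0.110 m, and the robot touches nothing.

```bash
python3 -c "
from workcell import hand_in
print(hand_in())"
```

```text
the job is handed in; nothing more can be done
None
```

The funnel is back on the key drop, seated on both pegs, and the plunger was pressed to its stop afterwards and came back up. I handed the job in about 20.6 s into the 53 s allowed.

- **Fit:** I gripped the funnel by its collar and turned it to line up with the pegs. I corrected its position from the camera views, then lowered it until it touched the plate, and only then opened the fingers.
- **Plunger:** I pressed it with the closed fingers. The tool stopped at z = 0.098 m while the force rose to about 16 N, which is the stop.

**Last checks:**
- **Funnel height and position:** the top of the flange was at 0.088 m in both cameras, so it lies flush. Its centre was within about 1 mm of the dock.
- **Funnel alignment:** its angle was within about 1° of the dock's. The scene camera showed both pegs up through the ear holes.
- **Plunger head:** it was back at 0.110 m. Only the scene camera confirms this, because the arm blocked the top camera's view.
- **Robot:** the tool was clear of everything and read no contact force.
- **Other things on the shelf:** I did not measure them again at the end. The arm carried the funnel well above them, and the only contacts it made were with the funnel and the plunger.

The two cameras disagreed by 2–4 mm in y. I therefore judged the fit by comparing the funnel and dock within each camera's own view.

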